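Take the light bar out of the desk organiser

ROBOT

A 6-joint arm with a two-finger parallel gripper is mounted at the origin on the work surface. World frame = base frame: x ahead of the robot, y to its left, z up, the work surface at z = 0. Lengths are in m, angles in degrees, forces in N, time in s.
With the tool pointing down it reaches from about 0.35 to 0.975 m from the base axis. Payload 7.1 kg.
Tool frame: the origin (TCP) lies midway between the tips of the shut fingers; the grasp point (between the pads) lies 19 mm behind it; z points along the fingers, x is the direction in which the jaws open and shut, and the axes are right-handed (so a half turn about z gives the same grasp; the last joint's range is limited). The gripper opens to 88 mm and grips with 3 to 60 N. Pads are 20 mm wide; open, the fingers measure 115 mm over their backs; the gripper's body (75 mm by 178 mm) begins 61 mm behind the grasp point.
Start: joints at [68.411, 24.242, 93.386, -0, 62.372, -1.089], TCP at [0.219, 0.585, 0.184] pointing down, gripper open.
Joint ranges: [-172.04, 172.04], [-51.8, 120.97], [4.93, 147.93], [-75.15, 255.16], [6.16, 154.13], [-145.62, 145.62]. Speed limits (degrees/s): [136.94, 136.94, 172.46, 180, 180, 180].

INTERFACE

Orientations are given as a 3x3 rotation matrix whose columns are the frame's x, y, z axes.
In Python, from station import ctrl gives the robot as it stands. The module is installed in compiled form; this text tells all that it offers. Calls block until the motion is done:
- ctrl.move_to(position, orientation): joint-space move of the TCP to a pose.
- ctrl.move_l(position, rot=None, rate=0.15, until_force=None): straight line of the TCP; rot=None keeps the orientation; rate is the mean speed in m/s. With until_force (N) it stops when the force on the tool has changed by that much, and returns True; else False.
- ctrl.move_j(angles): joint-space move.
- ctrl.set_gripper(opening, effort=None): opening from 0.0 (shut) to 1.0 (fully open); effort is the grip in N (None keeps the last); returns when the fingers have stopped.
- ctrl.dwell(seconds).
- ctrl.solve_ik(position, orientation): joint angles nearest the present ones, or None.
- ctrl.observe(): the state.
- ctrl.capture(name): name is "side" or "top" or "wrist"; returns (picture, depth): 420x560x3 uint8, blue, green, red; 420x560 float32, m along the optical axis (not along the pixel's ray), 0 where there is no reading.
- ctrl.calibration(name): a dict with "mtx" (3x3 intrinsics, pixels), "cam_to_world" (4x4, takes a point from camera to world coordinates). Camera axes: x right, y up, looking along -z (the intrinsics and any distortion apply to the point x, -y, -z); pixel columns grow to the right and rows downward; lengths in m; the calibration is good to about 2 mm. A picture is of the moment at which its call begins: read the wrist's pose just before it. calibration takes no time and is no camera call; for the wrist camera it gives the pose at the moment of the call.
A pose or a line that the arm cannot do raises ctrl.IKError and nothing moves.
- ctrl.job_done(): hands the job in, once; it reports no verdict.
The state is a dict: "time_s": time; "joint_positions": joint angles; "qvel": joint speeds; "joint_torque": joint torques, N m; "tool_pos": TCP position; "tcp_rot": TCP orientation; "force": force on the tool from outside, world axes, zero at the start; "torque": the same for the moment, N m; "width": opening from 0.0 (shut) to 1.0 (fully open).
Only numpy, scipy, OpenCV 4.12 (cv2) and the standard library are available. Lean on these libraries where they do the work, as an engineer would, in place of code of your own. Each camera call takes 0.05 s, during which the arm holds its last target. There are 200 camera calls.

TASK

Slide the pale see-through lid of the wooden organiser box fully open to its stop and leave it open, then get the long light bar out: it is longer than the opening, so raise its end at the open side and draw it out slantwise from under the fixed cover. Finish while still holding the bar in the gripper, level and the same way up, all of it at least 15 cm above the desk and touching nothing else; do not put it down or let go. Leave the other things on the desk where they are.

Things in the scene. Friction and masses are not known exactly. Their poses are not given: they have to be found in the camera images.
- organiser: Wooden organiser box fixed to the desk, 132 mm wide (its x), 342 mm long (its y), 65 mm high; origin at the centre of its underside, z up. Floor and walls 6 mm thick: inside 120 x 330 mm, inner floor 6 mm above the desk. Long walls and +y end wall 65 mm high, the end wall at -y (the open side) 60 mm. A fixed wooden cover closes the top from y = +30 to +165 mm, underside at 60 mm.
- organiser_mouth (a point): Centre of the opening in the organiser's top, 65 mm above the desk, at organiser y = -67 mm; axes as the organiser's. The opening runs from y = -165 to +30 mm and is 120 mm wide; at first the sliding lid closes it, wholly or partly.
- lid (a joint): How far the pale see-through lid has slid towards the organiser's +y, in m: 0 closed, 0.2 fully open at its stop; starts at 0 to 0.07. About 2.5 N to slide it; stays where it is left. Plastic plate 128 x 231 x 5 mm on top of the box, 66 to 71 mm above the desk; closed, its ends are at organiser y = -171 and +60 mm, fully open at +29 and +260 mm (sticking out past the box).
- lid_knob (a point): Middle of the lid's black upright round knob, 22 mm in diameter and 30 mm high, on top of the lid (foot 71 mm, middle 86 mm, top 101 mm above the desk). With the lid closed it is at organiser x = 0, y = +40 mm; it moves along the organiser's +y with the lid.
- bar_center (a point): Centre of the loose light bar, a rigid white bar with blue ends, 28 mm wide (its x), 300 mm long (its y) and 20 mm high (its z), about 0.13 to 0.21 kg, evenly weighted. It lies lengthwise on the organiser's inner floor near its middle line, its axes within a few degrees of the organiser's; its +y end lies under the fixed cover.
- bar_near (a point): Middle of the bar's end face at its -y end (150 mm from its centre), the end under the opening.
- bar_far (a point): Middle of the bar's end face at its +y end (150 mm from its centre), the end under the fixed cover.
- bar: The light bar itself; origin at the centre of its underside, y along its length, z up.
- phone: Bystander: black phone lying flat, 75 x 155 x 9 mm; origin under its centre.
- can: Bystander: drinks can, 66 mm in diameter, 115 mm high; origin under its centre.
- thermos: Bystander: white bottle with black cap, 70 mm in diameter, 220 mm high; origin under its centre.
- mug: Bystander: blue mug, 80 mm in diameter, 90 mm high, with a handle; origin under its centre.
- earbuds: Bystander: small white earbuds case, 60 x 50 x 25 mm; origin under its centre.

How it is judged:
By the outcome, as a careful person would: the job done as asked, in the order asked, and still so for the second after the job is handed in, while the arm keeps its last pose, push and grip.
It also fails if it takes over 54 s, if anything falls off the work surface, if the arm or the gripper's body presses on something with over 40 N, if the wrist force passes 120 N, or if a joint passes its speed limit or range.

## Working session

There is one attempt and no reset: what is moved stays moved. The work goes in short steps, each a Python script; the robot and the scene stay as the last script left them, time stands still between calls to the robot, and variables do not carry over. Pictures are saved under pics/ and viewed, about 8 in all and at most 12, crops included, and the job is handed in when it is done.

```bash
mkdir -p pics; cat > h.py <<'E'
import numpy as np, cv2
from station import ctrl
def cap(name,fn=None):
    c=ctrl.calibration(name); im,d=ctrl.capture(name)
    if fn: cv2.imwrite('pics/'+fn,im)
    return im,d,c
def world(d,c):
    K=np.array(c['mtx']);T=np.array(c['cam_to_world'])
    v,u=np.mgrid[:d.shape[0],:d.shape[1]]
    P=np.stack([(u-K[0,2])/K[0,0]*d,-(v-K[1,2])/K[1,1]*d,-d],-1)
    return P@T[:3,:3].T+T[:3,3]
E
python3 - <<'E'
from h import *
im,d,c=cap('top','top.png'); np.savez('top.npz',im=im,W=world(d,c),d=d)
print({k:np.round(v,3) for k,v in c.items()})
im,d,c=cap('side','side.png'); np.savez('side.npz',im=im,W=world(d,c),d=d)
print(c.keys())
E
```

```text
{'mtx': array([[538.35 ,   0.   , 279.459],
       [  0.   , 538.35 , 207.839],
       [  0.   ,   0.   ,   1.   ]]), 'cam_to_world': array([[ 0.019,  0.995, -0.097,  0.323],
       [-1.   ,  0.021,  0.014,  0.009],
       [ 0.016,  0.097,  0.995,  1.78 ],
       [ 0.   ,  0.   ,  0.   ,  1.   ]])}
dict_keys(['mtx', 'cam_to_world'])
```

View pics/top.png

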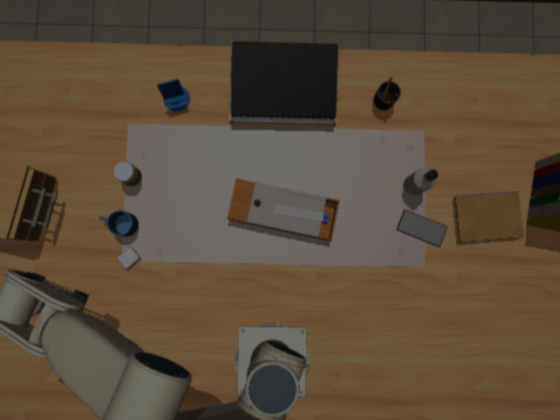

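View pics/side.png

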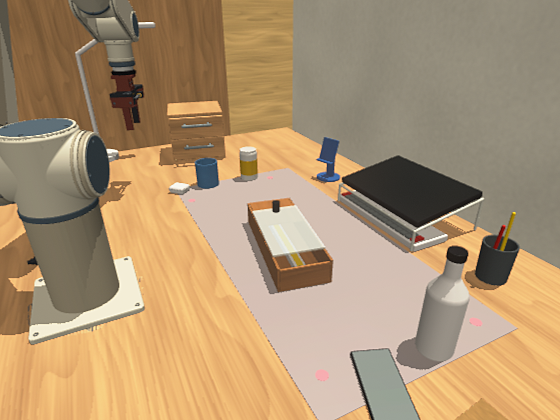

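The top view shows the box at about (229–339, 180–241), with the cover on the left (world +y), the knob at (257,202) and the bar's blue end at about (325,217). The lid is already partly open. Next I'll fit the box.

```bash
cat > fit.py <<'E'
from h import *
z=np.load('top.npz');W=z['W'];im=z['im']
m=np.zeros(W.shape[:2],bool);m[165:255,215:350]=1
b=m&(W[...,2]>.045)&(W[...,2]<.085)
r=cv2.minAreaRect((W[b][:,:2]*1000).astype(np.float32));print(r,b.sum())
k=m&(W[...,2]>.088);print('knob',k.sum(),W[k].mean(0),W[k].max(0),W[k].min(0))
for p in [(202,257),(200,240),(213,300),(217,325),(222,335),(240,500)]:print(p,W[p])
z=np.load('side.npz');W=z['W']
w=W.reshape(-1,3);q=w[(w[:,2]>.09)&(w[:,2]<.11)&(abs(w[:,0]-.42)<.2)&(abs(w[:,1])<.25)];print('side knob',len(q),q.mean(0) if len(q) else 0)
b=(w[:,2]>.058)&(w[:,2]<.08)&(abs(w[:,0]-.42)<.2)&(abs(w[:,1])<.3);print(cv2.minAreaRect((w[b][:,:2]*1000).astype(np.float32)),b.sum())
E
python3 fit.py
```

```text
((488.92138671875, -27.5888671875), (341.6483154296875, 133.79930114746094), 79.4013442993164) 3927
knob 90 [0.40314635 0.02905327 1.03323232] [0.51413448 0.06571195 1.78020282] [ 0.32303233 -0.07390997  0.08871869]
(202, 257) [0.50448599 0.05620327 0.09750028]
(200, 240) [0.51298403 0.11148608 0.06782033]
(213, 300) [ 0.47493557 -0.08091967  0.07085786]
(217, 325) [ 0.46735427 -0.16524352  0.02727391]
(222, 335) [ 0.45357527 -0.20129975  0.00070672]
(240, 500) [ 4.04723146e-01 -7.51222410e-01  7.32649920e-04]
side knob 48 [0.50139988 0.05309796 0.09894979]
((487.7148742675781, -26.42596435546875), (347.1714782714844, 133.163330078125), 79.26701354980469) 3032
```

```bash
cat >> h.py <<'E'
C=np.array([.4883,-.0271]); A=np.radians(79.35)
BY=np.array([np.cos(A),np.sin(A),0]); BX=np.array([np.sin(A),-np.cos(A),0]); Z=np.array([0,0,1.])
def box(x,y,z): return np.array([*C,0])+x*BX+y*BY+z*Z
def rot(sgn,yaw=0,tilt=0):
    # jaws along box x (yaw rad about z), tilt>0 raises the bar's -y end
    R0=np.column_stack([sgn*BX,-sgn*BY,-Z])
    c,s=np.cos(yaw),np.sin(yaw); Rz=np.array([[c,-s,0],[s,c,0],[0,0,1]])
    return cv2.Rodrigues(-(Rz@BX)*tilt)[0]@Rz@R0
def st(msg=''):
    o=ctrl.observe();print(msg,'t',round(o['time_s'],2),'p',np.round(o['tool_pos'],4),'w',round(o['width'],3),'F',np.round(o['force'],1),'j',np.round(o['joint_positions'],0))
    return o
E
python3 - <<'E'
from h import *
st()
for s in (1,-1):
    q=ctrl.solve_ik(box(0,.083,.17),rot(s)); q2=ctrl.solve_ik(box(0,-.15,.3),rot(s,0,.25)); print(s,q,q2)
o=ctrl.observe();q={s:ctrl.solve_ik(box(0,.083,.17),rot(s)) for s in(1,-1)}
s=min((k for k in q if q[k] is not None),key=lambda k:abs(np.array(q[k])-o['joint_positions'])[5]);print('sgn',s)
ctrl.move_to(box(0,.083,.17),rot(s)); ctrl.set_gripper(.65,30)
st('hover')
print(ctrl.move_l(box(0,.083,.077),None,.12,until_force=8)); st('down')
ctrl.set_gripper(0,30); st('grip'); cap('side','grip.png')
E
```

```text
t 0.1 p [0.2187 0.5849 0.1837] w 1.001 F [-0.4  0.3 -0.1] j [68. 24. 93.  0. 62. -1.]
1 [ 4.82667812e+00  1.54048788e+01  1.08902986e+02 -2.54444375e-14
  5.56921351e+01  1.54766781e+01] [-12.09267078   5.50336546 104.11089884 -15.19538159  70.66336422
   3.65007824]
-1 None None
sgn 1
hover t 2.92 p [0.5036 0.0545 0.17  ] w 0.648 F [0.1 0.9 1.1] j [  5.  15. 109.   0.  56.  15.]
False
down t 3.85 p [0.5042 0.0545 0.0775] w 0.648 F [0.9 0.5 0.7] j [  5.  24. 112.   0.  44.  15.]
grip t 4.81 p [0.5036 0.0545 0.077 ] w 0.005 F [0.4 0.3 0.5] j [  5.  24. 112.  -0.  44.  15.]
```

View pics/grip.png

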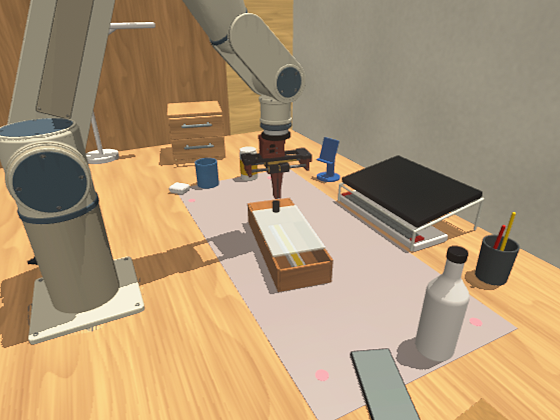

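Width 0.005 means the gripper shut on nothing. In the side picture the fingertips are at (277,197), directly above or behind the knob at (276,206). I'll compare the measured fingertip position with the reported TCP.

```bash
python3 - <<'E'
from h import *
im,d,c=cap('side'); W=world(d,c)
K=np.array(c['mtx']);T=np.linalg.inv(np.array(c['cam_to_world']))
def proj(p):
    q=T[:3,:3]@p+T[:3,3]; return np.round([K[0,0]*q[0]/-q[2]+K[0,2],-K[1,1]*q[1]/-q[2]+K[1,2]],1)
o=st(); print('tcp px',proj(np.array(o['tool_pos'])),'knob top',proj(box(0,.083,.101)),'foot',proj(box(0,.083,.071)))
for v in range(180,216,3): print(v,np.round(W[v,277],3),im[v,277])
cv2.imwrite('pics/crop.png',cv2.resize(im[150:300,210:360],None,fx=4,fy=4,interpolation=2))
im,d,c=cap('wrist','wr.png')
E
```

```text
t 4.91 p [0.5036 0.0545 0.077 ] w 0.005 F [-0.3 -0.4  0.3] j [  5.  24. 112.   0.  44.  15.]
tcp px [276.5 209.9] knob top [276.4 202.2] foot [276.5 211.8]
180 [0.502 0.046 0.171] [42 48 60]
183 [0.501 0.043 0.164] [42 49 60]
186 [0.502 0.047 0.153] [43 48 60]
189 [0.501 0.044 0.146] [42 49 66]
192 [0.502 0.047 0.135] [44 50 65]
195 [0.5   0.043 0.128] [45 51 66]
198 [0.606 0.263 0.002] [89 90 98]
201 [0.506 0.056 0.103] [41 41 42]
204 [0.5   0.044 0.101] [43 47 51]
207 [0.502 0.048 0.09 ] [42 45 51]
210 [0.503 0.049 0.079] [37 41 45]
213 [0.5   0.045 0.073] [206 226 232]
```

View pics/crop.png

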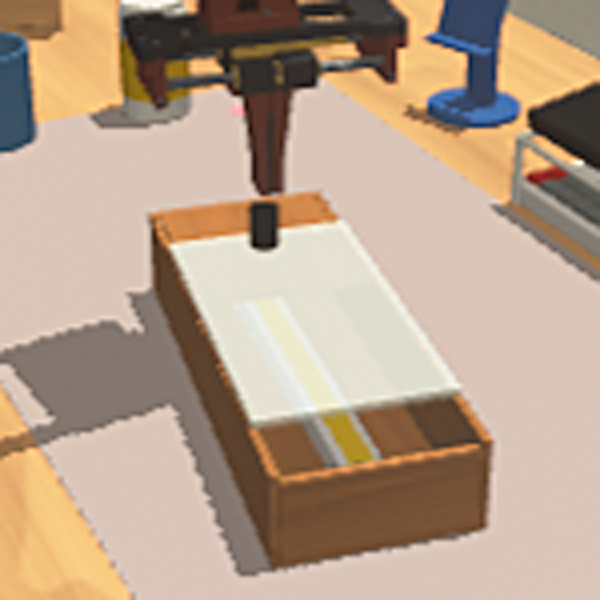

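View pics/wr.png

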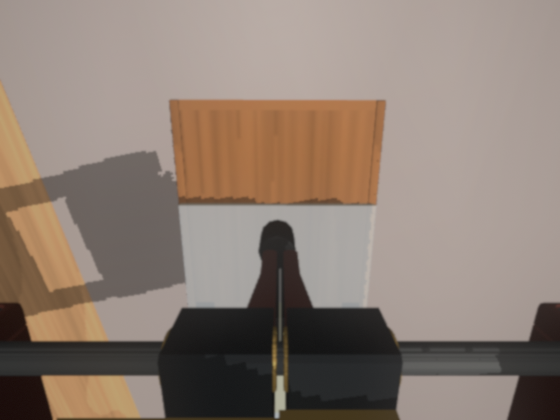

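The fingertips measure about z=0.12, but the reported TCP is 0.077, so the fingers seem about 45 mm short. I'll check this against the first side picture, where the fingers were open.

```bash
python3 - <<'E'
from h import *
W=np.load('side.npz')['W'].reshape(-1,3)
def low(W,x,y,zmin,r=.09):
    q=W[(np.hypot(W[:,0]-x,W[:,1]-y)<r)&(W[:,2]>zmin)&(W[:,2]<.6)]; q=q[np.argsort(q[:,2])]; return np.round(q[:8],3)
print('start, reported .184\n',low(W,.219,.585,.1))
im,d,c=cap('side');print('now, reported .077\n',low(world(d,c).reshape(-1,3),.5036,.0545,.108,.04))
ctrl.set_gripper(.65,30)
im,d,c=cap('side','op.png');print('open\n',low(world(d,c).reshape(-1,3),.5036,.0545,.108,.06)); st()
E
```

```text
start, reported .184
 [[0.235 0.634 0.224]
 [0.244 0.627 0.225]
 [0.238 0.628 0.225]
 [0.241 0.626 0.225]
 [0.215 0.537 0.225]
 [0.228 0.631 0.225]
 [0.231 0.626 0.226]
 [0.212 0.535 0.226]]
now, reported .077
 [[0.504 0.045 0.118]
 [0.497 0.048 0.118]
 [0.508 0.041 0.119]
 [0.498 0.045 0.119]
 [0.505 0.047 0.119]
 [0.51  0.045 0.12 ]
 [0.512 0.043 0.12 ]
 [0.497 0.062 0.121]]
open
 [[0.535 0.057 0.118]
 [0.469 0.054 0.119]
 [0.533 0.048 0.119]
 [0.532 0.04  0.12 ]
 [0.473 0.049 0.12 ]
 [0.537 0.037 0.12 ]
 [0.534 0.038 0.12 ]
 [0.47  0.049 0.12 ]]
 t 6.04 p [0.5036 0.0545 0.077 ] w 0.649 F [ 0.1 -0.4  0. ] j [  5.  24. 112.  -0.  44.  15.]
```

The offset is the same in both poses and at every opening: the real fingertips sit about 41 mm short of the reported TCP, along the tool axis. I'll correct for it and descend with a force guard.

```bash
cat >> h.py <<'E'
OFF=.041  # measured: real fingertips are this far behind the reported TCP along tool z
def tcp(tip,R): return np.array(tip)+OFF*R[:,2]
E
python3 - <<'E'
from h import *
R=rot(1)
print(ctrl.move_l(tcp(box(0,.083,.079),R),R,.08,until_force=5)); st('down')
ctrl.set_gripper(0,30); o=st('grip')
if o['width']>.15:
    z=o['tool_pos'][2]; p=box(0,.245,0);p[2]=z
    f0=box(0,.232,0);f0[2]=z
    ctrl.move_l(f0,R,.12); st('slid')
    print(ctrl.move_l(p,R,.03,until_force=8)); st('stop'); 
cap('side','slid.png')
E
```

```text
False
down t 6.67 p [0.5036 0.0545 0.0378] w 0.649 F [ 0.1  0.1 -0. ] j [  5.  28. 113.  -0.  39.  15.]
grip t 7.33 p [0.5018 0.0546 0.0379] w 0.245 F [-5.1  1.4  4.8] j [  5.  28. 113.   0.  39.  15.]
slid t 8.72 p [0.5297 0.2013 0.038 ] w 0.243 F [-5.4  1.9  4.9] j [ 20.  31. 106.   0.  43.  30.]
True
stop t 9.03 p [0.5305 0.2059 0.038 ] w 0.246 F [ 0.1 -3.6  5.2] j [ 20.  32. 105.  -0.  44.  31.]
```

View pics/slid.png

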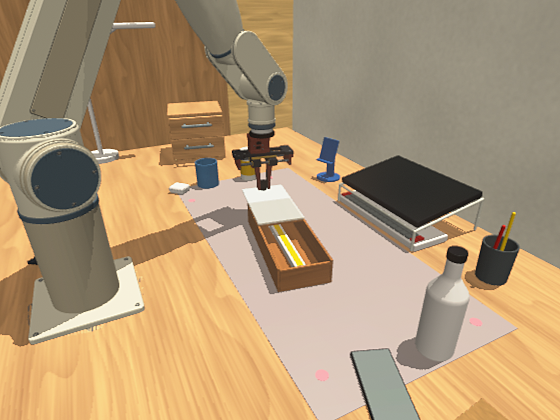

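The lid is nearly open, with the knob at about box y=0.237 (stop expected at 0.24). I'll push on more firmly to be sure it's at the stop, then release, hover and look down into the box.

```bash
python3 - <<'E'
from h import *
R=rot(1); o=ctrl.observe(); p=np.array(o['tool_pos'])
print(ctrl.move_l(p+.012*BY,R,.03,until_force=14)); o=st('stop2'); print('y',(np.array(o['tool_pos'])[:2]-C)@BY[:2])
ctrl.set_gripper(.6,30); p=np.array(o['tool_pos']); o=st(); 
ctrl.move_l(p+[0,0,.08],R,.2)
Rv=rot(1); ctrl.move_to(tcp(box(0,-.09,.26),Rv),Rv); st('hover')
ctrl.dwell(.2)
im,d,c=cap('wrist','w2.png'); np.savez('w2.npz',im=im,W=world(d,c))
im,d,c=cap('top'); W=world(d,c); np.savez('top2.npz',im=im,W=W)
E
```

```text
True
stop2 t 9.31 p [0.5305 0.2057 0.038 ] w 0.242 F [-0.9 -3.2  4.6] j [ 20.  32. 105.  -0.  44.  31.]
y 0.23658604341477732
 t 9.97 p [0.5297 0.2059 0.0373] w 0.6 F [ 0.6 -0.1  0.4] j [ 20.  32. 105.  -0.  44.  31.]
hover t 11.82 p [ 0.4717 -0.1149  0.2184] w 0.601 F [-0.5  1.5 -0.5] j [-15.  10. 109.   0.  61.  -4.]
```

View pics/w2.png

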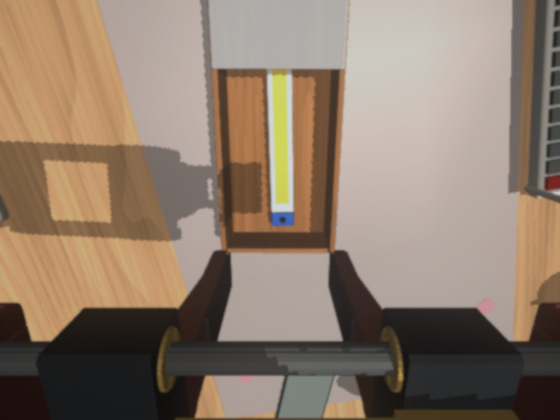

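The wrist view shows the lid fully back, its edge in line with the cover at row 68. The bar's opening part lies at columns 267–294, with its blue near end at about (283,219). I'll measure the bar.

```bash
python3 - <<'E'
from h import *
z=np.load('w2.npz');W=z['W'];hsv=cv2.cvtColor(z['im'],cv2.COLOR_BGR2HSV)
P=W-np.array([*C,0]); bx=P@BX;by=P@BY;bz=W[...,2]
m=np.zeros(bx.shape,bool);m[60:245,225:335]=1
b=m&(bz>.016)&(bz<.035)
print(b.sum(),'z med',np.median(bz[b]),'floor',np.median(bz[m&(bz<.014)]))
pts=np.stack([bx[b],by[b]],1).astype(np.float32)*1000
print(cv2.minAreaRect(pts)); print('ymin',np.percentile(pts[:,1],1),'ymax',pts[:,1].max())
for lo in range(-150,30,30):
    q=pts[(pts[:,1]>lo)&(pts[:,1]<lo+30)]; 
    if len(q): print(lo,np.round([q[:,0].min(),q[:,0].max(),np.median(q[:,0])],1))
r=(bz>.055)&(bz<.07);r[:60]=0;r[260:]=0;r[:,:200]=0;r[:,360:]=0
for lo in (-170,-130,-80,-30,0):
    q=bx[r&(by*1000>lo)&(by*1000<lo+30)]*1000
    if len(q): print('rim',lo,np.round([q.min(),q.max()],1))
print('rim ymin',by[r].min())
z=np.load('top2.npz');P=z['W']-np.array([*C,0]);k=(z['W'][...,2]>.085)&(z['W'][...,2]<.107)&(abs(P@BX)<.03)&(abs(P@BY-.24)<.05);print('knob',k.sum(),np.median((P@BY)[k]))
E
```

```text
5003 z med 0.026127084915887555 floor 0.006067595242304491
((-3.3342361450195312, -68.47281646728516), (198.71652221679688, 120.7555160522461), 89.75977325439453)
ymin -167.47804 ymax 30.84347
-150 [-63.8  56.7   1.8]
-120 [-63.7  56.9   0.5]
-90 [-63.5  57.    0.5]
-60 [-63.5  57.2  -0.7]
-30 [-63.5  57.2  -0.7]
0 [-63.3  57.4  -0.8]
rim -170 [-69.4  62.4]
rim -130 [-69.5  62.6]
rim -80 [-69.2  62.9]
rim -30 [-69.3  63.1]
rim 0 [-69.1  63.1]
rim ymin -0.17257546808540014
knob 37 0.23814984024519234
```

```bash
python3 - <<'E'
from h import *
z=np.load('w2.npz');W=z['W']
P=W-np.array([*C,0]); bx=P@BX*1000;by=P@BY*1000;bz=W[...,2]
b=(bz>.022)&(bz<.03)&(abs(bx)<25)&(by>-160)&(by<29)
print(b.sum(),cv2.minAreaRect(np.stack([bx[b],by[b]],1).astype(np.float32)),by[b].min())
for lo in range(-160,30,30):
    q=bx[b&(by>lo)&(by<lo+30)]
    if len(q): print(lo,np.round([q.min(),q.max()],1))
E
```

```text
3681 ((-0.10059547424316406, -60.93537902832031), (28.0068359375, 180.2096405029297), 1.4353853464126587) -151.1134254622487
-160 [-12.   15.7]
-130 [-12.9  15.5]
-100 [-13.8  13.9]
-70 [-13.7  13.6]
-40 [-14.6  13.2]
-10 [-15.5  11.7]
20 [-16.2  11.3]
```

The bar's near end is at box y=−151 mm, so its centre is at about (−1.6, −0.5) mm, and its yaw is +1.4°. I'll grip just on the open side of its centre.

```bash
cat > traj.py <<'E'
from h import *
YAW=np.radians(1.4); R0=rot(1,YAW)
c_,s_=np.cos(YAW),np.sin(YAW)
BD=c_*BY-s_*BX; BXX=c_*BX+s_*BY   # bar axes
BC=box(-.0016,-.0005,0); F0=BC+.15*BD+[0,0,.006]
def pose(tilt,lift,draw,tip0):
    Q=cv2.Rodrigues(-BXX*tilt)[0]
    R=Q@R0; return tcp(F0+[0,0,lift]-draw*(Q@BD)+Q@(tip0-F0),R),R
E
python3 - <<'E'
from traj import *
tip0=BC-.012*BD+[0,0,.0095]
for t,l,d in [(0,.004,0),(.218,.004,0),(.218,.004,.165),(.218,.12,.165),(0,.22,.165)]:
    p,R=pose(t,l,d,tip0); print(ctrl.solve_ik(p,R) is not None,np.round(p,3))
ctrl.set_gripper(.62,50)
ctrl.move_l(tcp(tip0+[0,0,.09],R0),R0,.2)
print(ctrl.move_l(tcp(tip0,R0),R0,.06,until_force=5)); st('down')
ctrl.set_gripper(0,50); st('grip')
cap('side','g2.png')
E
```

```text
True [ 0.485 -0.039 -0.028]
True [ 0.484 -0.043  0.008]
True [ 0.458 -0.202  0.044]
True [ 0.458 -0.202  0.16 ]
True [ 0.458 -0.202  0.188]
False
down t 15.07 p [ 0.485  -0.0392 -0.0312] w 0.62 F [-0.5  0.5  1.2] j [ -6.  34. 117.  -0.  29.   3.]
grip t 15.6 p [ 0.4849 -0.0392 -0.0314] w 0.311 F [1.  0.1 2. ] j [ -6.  34. 117.  -0.  29.   3.]
```

View pics/g2.png

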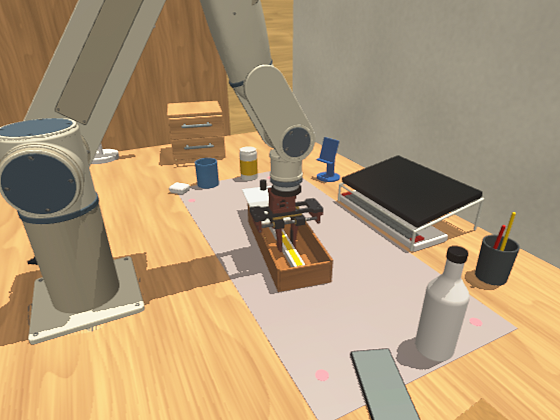

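Gripped at a width of 27.4 mm, which matches the bar. The lid's knob is still at its stop. Next I'll tilt.

```bash
python3 - <<'E'
from traj import *
tip0=BC-.012*BD+[0,0,.0095]
for t,l in [(0,.003),(.075,.003),(.15,.003),(.218,.003)]:
    p,R=pose(t,l,0,tip0); ctrl.move_l(p,R,.04); st(f'tilt {t}')
cap('side','t.png')
im,d,c=cap('side'); 
cv2.imwrite('pics/tc.png',cv2.resize(im[150:300,200:400],None,fx=4,fy=4))
E
```

```text
tilt 0 t 15.9 p [ 0.4846 -0.0391 -0.0284] w 0.318 F [-0.6  0.2 -1.1] j [ -6.  34. 117.   0.  30.   3.]
tilt 0.075 t 16.36 p [ 0.4843 -0.0412 -0.0163] w 0.319 F [ 0.5  0.1 -2.3] j [ -3.  33. 116.  -8.  32.  13.]
tilt 0.15 t 16.82 p [ 0.4839 -0.0427 -0.0042] w 0.316 F [-0.9 -0.1 -0.7] j [ -0.  32. 116. -15.  35.  21.]
tilt 0.218 t 17.25 p [ 0.4839 -0.0432  0.0072] w 0.313 F [ 0.3 -0.5 -2.3] j [  2.  31. 115. -20.  38.  28.]
```

View pics/tc.png

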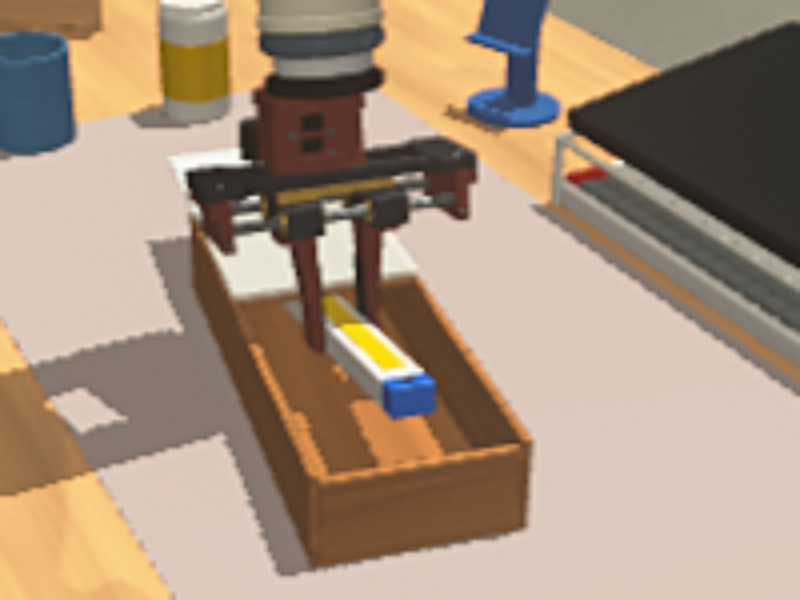

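The bar tilts as planned: the blue near end (crop 410,395) is well raised, and the forces show only the bar's weight. Next I'll draw it out along its slant, lift and level it.

```bash
python3 - <<'E'
from traj import *
tip0=BC-.012*BD+[0,0,.0095]
for t,l,d,r in [(.218,.003,.06,.06),(.218,.003,.165,.08),(.218,.12,.165,.1),(0,.24,.165,.1)]:
    p,R=pose(t,l,d,tip0); ctrl.move_l(p,R,r); st(f'{t,l,d}')
ctrl.dwell(.5); st()
im,d,c=cap('side','fin.png'); W=world(d,c)
P=W-np.array([*C,0]);by=P@BY;bx=P@BX
m=(W[...,2]>.17)&(W[...,2]<.275)&(abs(bx)<.03)
hsv=cv2.cvtColor(im,cv2.COLOR_BGR2HSV); sel=m&((hsv[...,2]>140))
for lo in np.arange(-.34,.0,.03):
    q=W[...,2][sel&(by>lo)&(by<lo+.03)]
    if len(q)>3: print(round(lo,2),len(q),np.round([q.min(),np.percentile(q,95)],3))
kk=(W[...,2]>.085)&(W[...,2]<.107)&(abs(bx)<.03)&(abs(by-.24)<.05); print('knob y',np.median(by[kk]) if kk.any() else None)
E
```

```text
(0.218, 0.003, 0.06) t 18.5 p [ 0.4746 -0.101   0.0204] w 0.322 F [-0.2 -0.3 -2.2] j [ -5.  29. 116. -21.  37.  22.]
(0.218, 0.003, 0.165) t 19.96 p [ 0.4581 -0.202   0.043 ] w 0.314 F [ 1.  -0.4 -1.6] j [-17.  27. 116. -21.  38.   9.]
(0.218, 0.12, 0.165) t 21.27 p [ 0.4576 -0.2022  0.1595] w 0.313 F [-0.3 -0.4 -1. ] j [-17.  15. 112. -16.  52.   2.]
(0, 0.24, 0.165) t 21.91 p [ 0.4575 -0.202   0.2076] w 0.317 F [-0.   0.4 -1.2] j [-25.  12. 108.  -0.  60. -16.]
 t 22.41 p [ 0.4582 -0.2018  0.2084] w 0.316 F [ 0.6 -0.6 -1.6] j [-25.  12. 108.  -0.  60. -16.]
-0.34 43 [0.249 0.268]
-0.31 130 [0.265 0.268]
-0.28 124 [0.248 0.269]
-0.25 110 [0.247 0.269]
-0.22 100 [0.249 0.269]
-0.19 72 [0.248 0.269]
-0.16 27 [0.266 0.269]
-0.13 34 [0.249 0.269]
-0.1 46 [0.251 0.269]
-0.07 58 [0.248 0.269]
-0.04 47 [0.263 0.268]
knob y 0.2328001952910769
```

View pics/fin.png

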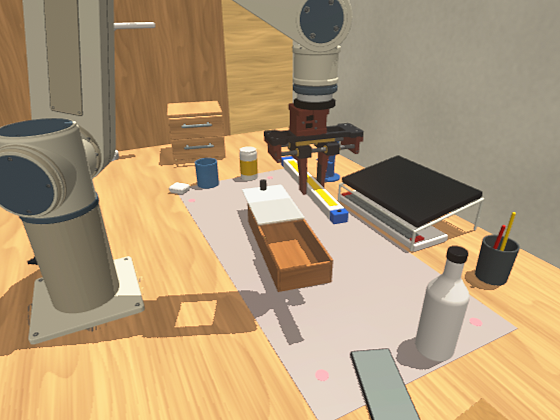

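The bar is clear and level: its top is at 0.268–0.269 m along its whole length and its underside at about 0.247 m. The lid is still open. I'll do one last knob check from above and hand in.

```bash
python3 - <<'E'
from h import *
im,d,c=cap('top'); W=world(d,c);P=W-np.array([*C,0])
k=(W[...,2]>.085)&(W[...,2]<.107)&(abs(P@BX)<.03)&(abs(P@BY-.24)<.05);print('knob',k.sum(),np.median((P@BY)[k]))
st(); print(ctrl.job_done()); st()
E
```

```text
knob 41 0.23863173162237128
 t 22.51 p [ 0.4582 -0.2019  0.2085] w 0.312 F [-0.8  0.4 -1.9] j [-25.  12. 108.  -0.  60. -16.]
the job is handed in; nothing more can be done
None
the job is handed in; nothing more can be done
```

I slid the lid open to its stop and left it there, then drew the bar out slantwise. I handed the job in at 22.5 s with the bar still held in the gripper.

- **Lid:** It would not move further under an added 14 N push. The last check from above put the knob at organiser y = 0.239 m, against 0.240 m expected at the stop.
- **Bar:** I gripped it near its centre, tilted its open-side end up by 12.5° and drew it out along its own axis. Forces stayed at about 2 N, roughly the bar's weight, with no sign of it catching.
- **Final pose:** The bar is level, with its top at 0.268–0.269 m along its length and its underside at about 0.247 m. The last side picture shows it clear of everything, and the other objects look unmoved by eye.
- **What disagreed:** The first grasp on the knob closed on nothing. The depth pictures showed the fingertips about 41 mm short of the reported tool point along the tool axis; I corrected for that and both later grasps held. A side-camera reading put the knob at 0.233 m, but that view sees the knob's near face, so I trusted the view from above.

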